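# Fit the reamer plate onto the citrus press

## Robot

A 6-joint arm with a two-finger parallel gripper is mounted at the origin on the work surface; the furniture and walls round the work are solid. World frame = base frame: x ahead of the robot, y to its left, z up, the work surface at z = 0. Lengths are in m, angles in rad, forces in N, time in s.
With the tool pointing down it reaches from about 0.275 to 0.85 m from the base axis. Payload 19 kg.
Tool frame: the origin (TCP) lies midway between the tips of the shut fingers; the grasp point (between the pads) lies behind it (manip.grip_point_offset is the y of the grasp point in the tool frame, in m); y points along the fingers, z is the direction in which the jaws open and shut, and the axes are right-handed (so a half turn about y gives the same grasp; the last joint's range is limited). The gripper opens to 85 mm and grips with 20 to 120 N. Pads are 22 mm wide; open, the fingers measure 114 mm over their backs; the gripper's body (76 mm by 85 mm) begins 54 mm behind the grasp point. The pads swing forward as they close: fully open they stand 13 mm farther back than shut.
Start: joints at [1.205, 0.15, 1.437, -0, 1.554, -0.134], TCP at [0.132, 0.56, 0.231] pointing down, gripper open.
Joint ranges: [-2.8, 2.8], [-0.68, 2.1], [0.12, 2.68], [-1.39, 4.53], [0.16, 2.79], [-2.81, 2.81]. Speed limits (rad/s): [1.89, 1.89, 2.22, 3.01, 3.01, 3.01].

## Interface

Orientations are given as a 3x3 rotation matrix whose columns are the frame's x, y, z axes.
In Python, from workcell import manip gives the robot as it stands.
- The arm moves only by the tool play_rows, never from a script. Its argument "motion" is a list of rows, each an object with "xyz": the shift along the tool's x, y, z in cm, a list of three; "roll": the turn about the tool's y in degrees. A call has 1 to 12 rows; each row is the pose to reach, as a shift and turn from the pose commanded when the call began, along the tool's axes at that moment; what a row does not reach only later rows make up. A row lasts 1/12 s, in which the tool goes at most 41.7 mm and 7.16 degrees, less where a joint would pass 70% of its speed; a pose out of reach is approached as far as the arm can. A call with a gripper value outside its range is refused whole. "grip" is the closure, from -1 (fully open) to 1 (shut), set as the call begins (left out, the last holds). The fingers move at their own pace and stop on an object; the grip force is fixed at half the most. Time passes only in rows, so rows that repeat a pose let the fingers close. It gives the time, the measured TCP pose, the force and the opening at its end, in the units of the state.
- manip.state(): the state, without advancing time (a new reading comes with each control period).
- manip.read_camera(name): name is "scene" or "top" or "wrist"; returns a dict with "img" (420x560x3 uint8, red, green, blue), "fx", "fy", "cx", "cy" (pixels), "R" (3x3) and "t" (3): a world point X has camera coordinates R X + t. Camera axes: x right, y down, z forward; pixel columns grow to the right and rows downward; lengths in m; the calibration is good to about 2 mm. A picture is of the moment at which its call begins. There is no depth.
- manip.sign_off(): hands the job in, once; it reports no verdict.
The state is a dict: "time": time; "joints": joint angles; "qd": joint speeds; "joint_efforts": joint torques, N m; "eef_pos": TCP position; "tool_rot": TCP orientation; "contact_force": force on the tool from outside, world axes, zero at the start; "torque": the same for the moment, N m; "grip_width": finger opening in m.
Only numpy, scipy, OpenCV 4.12 (cv2) and the standard library are available. Lean on these libraries where they do the work, as an engineer would, in place of code of your own. Each camera call takes 0.05 s, during which the arm holds its last target.

## Task

Get the citrus press ready for the lemons: pick up the yellow reamer plate, lower it level onto the three steel balls of the press, and, leaning on it only gently, turn it until its grooves drop over the balls and the sprung catches hold it fully home. Let go, and leave the other things standing where they are.

Things in the scene. Friction and masses are not known exactly. Their poses are not given: they have to be found in the camera images.
- reamer_grip (a point): Grip point of the loose reamer plate (0.2 to 0.33 kg): on its axis, 40 mm above its underside, z up. An orange square hub, 32 x 32 mm, faces square to x and y, from 15 to 53 mm above the underside, is gripped here; above it a ribbed cone to 79 mm.
- reamer: The reamer plate; origin at the centre of its underside, axes as reamer_grip. Yellow disc 15 mm thick, 124 mm across its bevelled rim (lower 7 mm: 116 mm across). In the underside three radial V grooves, 7 mm deep, 14 mm wide at the mouth, 90 degrees included, run from the axis along +x (white line on the rim) and 120 degrees either side of it; flat lands between.
- juicer: The round white citrus press, fixed, 176 mm across, deck 60 mm high; origin at the centre of its underside, z up. The contact forces between plate and press, added up over all touching points, must stay under 55 N: at home the catches alone make about 17 N, and each newton of push adds 1 to 1.4 N.
- seat (a point): Where reamer_grip lies when the plate is fully home on the press: on the press axis, 110.7 mm above the table, z up. With its lands on top of the balls (grooves not over them) the plate stops about 5.3 mm higher, and can be turned there under about 9 N down; let go there, it rests on the catches and can be taken again. When grooves come over the balls it sinks home.
- balls (a point): Centre of the circle (50 mm radius) of three steel balls, 8 mm across, 120 degrees apart, on the black drive head of the press; 72 mm above the table. The geared drive stops anywhere and holds firm: one ball points along this point's +x give or take up to 0.9 rad; that angle is not measured.
- catches (a point): Centre of the circle of three sprung ball catches, 85 mm above the table, in posts (tops 92 mm above the table) just outside the plate's rim, at 60, 180 and 300 degrees from this point's +x. The lowered rim meets them 9 mm above home; about 5 to 7 N down takes it between them. From about 3 mm above home they pull it down with about 5 N; about 15 N on the cone's tip makes sure of all three.
- jar: Bystander, loose: glass jar with a black lid, 65 mm across, 86 mm high; origin at the centre of its underside, z up.
- cup: Bystander, loose: ribbed white cup, 66 mm across the rim, 63 mm high; origin at the centre of its underside, z up.
- amber_bottle: Bystander, loose: small amber bottle with a black cap, 41 mm across, 119 mm high; origin at the centre of its underside, z up.
Mind the look-alikes: they are no part of the job. Several things have the shape of the reamer; the one meant has the colours described above.

How it is judged:
On the way:
1. the reamer plate is carried over the press, above the balls (horizontal distance between reamer_grip and seat below 0.03 m and z of reamer_grip in the frame of seat above 0.008 m), for 0.1 s.
At the end, for the whole second after the job is handed in: The reamer plate lies fully home on the press and at rest: its grip point within 3 mm sideways of the seat point and not more than 1.8 mm above (3 mm below) it, tilted less than 0.03 rad, and released; jar, cup and amber bottle still stand within 25 mm of their places (horizontal distance between reamer_grip and seat below 0.003 m and z of reamer_grip in the frame of seat between -0.003 and 0.0018 m and angle between reamer_grip's own z axis and vertical below 0.03 rad and linear speed of reamer below 0.01 m/s); the robot touches nothing.
It fails at once if the contact forces between plate and press add up to more than 55 N (contact force between reamer and juicer above 55 N).
It fails at once if the jar is pushed more than 25 mm or tipped (distance of jar from where it was at the start of the episode above 0.025 m or angle between jar's own z axis and vertical above 0.35 rad).
It fails at once if the cup is pushed more than 25 mm or tipped (distance of cup from where it was at the start of the episode above 0.025 m or angle between cup's own z axis and vertical above 0.35 rad).
It fails at once if the amber bottle is pushed more than 25 mm or tipped (distance of amber_bottle from where it was at the start of the episode above 0.025 m or angle between amber_bottle's own z axis and vertical above 0.35 rad).
It also fails if it takes over 72 s, if anything falls off the work surface, if the arm or the gripper's body presses on something with over 40 N, if the wrist force passes 120 N, or if a joint passes its speed limit or range.

## Working session

There is one attempt and no reset: what is moved stays moved. The work goes in short steps, Python scripts to look and compute and a tool call to move; the robot and the scene stay as the last step left them, time stands still between calls to the robot, and variables do not carry over. Pictures are saved under pics/ and viewed, and the job is handed in when it is done.

Besides the shell and the picture viewer there is one more tool, called after "Emit:" in YAML: its name, and indented under it one key for each argument. play_rows: Moves the arm, as the interface text tells. Its arguments: {"type":"object","properties":{"motion":{"type":"array"},"grip":{"type":"number"}},"required":["motion"]}

```bash
mkdir -p pics; ls; python3 - <<'E'
from workcell import manip
import cv2
print({k:(v.tolist() if hasattr(v,'tolist') else v) for k,v in manip.state().items()}, manip.grip_point_offset)
for n in ["scene","top","wrist"]:
    d=manip.read_camera(n); cv2.imwrite(f"pics/{n}0.png",d["img"][:,:,::-1])
    print(n,d["fx"],d["cx"],d["cy"],d["R"],d["t"])
E
```

```text
pics
{'time': 0.0, 'joints': [1.2049819708729501, 0.15094797939663257, 1.4380254870748135, -3.342269590052713e-05, 1.5537872302962452, -0.1340201273280462], 'qd': [0.0024506803747556295, -0.00014677508437085257, 0.0002898582169866792, -0.0008197729734575246, 0.00100733807760998, -0.00045583650255930465], 'joint_efforts': [-0.0012868324483861215, -71.30318641662598, -57.088215351104736, -0.00020569311800500145, 0.008780646894592792, -9.58272266871063e-05], 'eef_pos': [0.13204378290073773, 0.5593807782007931, 0.23069987312491694], 'tool_rot': [[0.9732558954976404, -0.00038661379862274205, 0.22972333884230517], [-0.22972363126378229, -0.0011027106354009907, 0.973255278571987], [-0.00012295555133711748, -0.9999993172792796, -0.0011620339526482628]], 'contact_force': [-0.3862432826382691, -0.6087048611664843, 0.3456136680996397], 'torque': [0.02185260091912951, -0.027725236779213982, -0.0032663181638551506], 'grip_width': 0.08495067766555985} -0.0187
scene 406.259443831654 277.449915275678 209.0081664223649 [[ 0.64451671  0.76448456 -0.01271081]
 [ 0.50161647 -0.43532925 -0.74757565]
 [-0.57704343  0.47544905 -0.66405503]] [-0.40355682 -0.10831726  1.204959  ]
top 411.8303098754298 275.9572391788115 210.23348057163759 [[-4.04489575e-04 -9.99559691e-01  2.96691778e-02]
 [-9.89949977e-01 -3.79549024e-03 -1.41367028e-01]
 [ 1.41417392e-01 -2.94281834e-02 -9.89512558e-01]] [0.12550626 0.4815995  1.00173964]
wrist 300.4651446580455 280.71441783103603 211.93578056506124 [[ 0.22861087  0.97351708 -0.00125398]
 [ 0.93074781 -0.21818941  0.29343125]
 [ 0.28538673 -0.06824871 -0.95597936]] [-0.57400245 -0.0388096   0.38008492]
```

View pics/scene0.png

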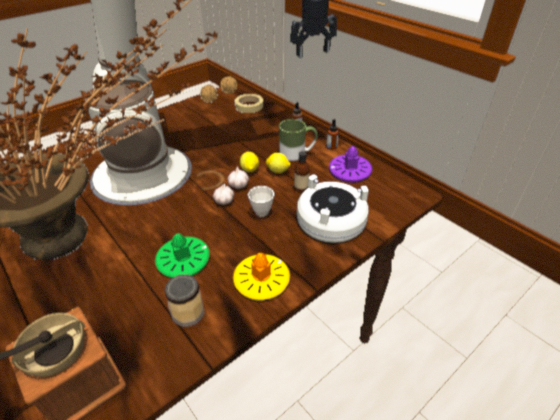

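View pics/top0.png

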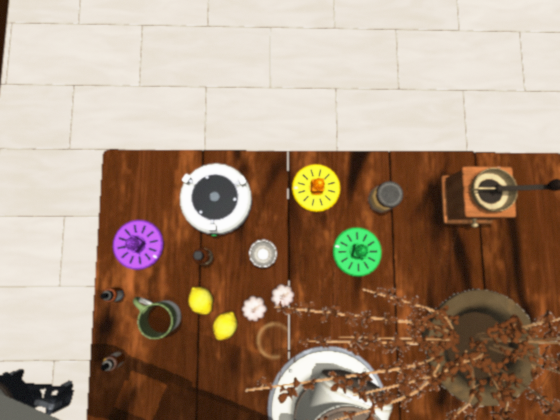

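View pics/wrist0.png

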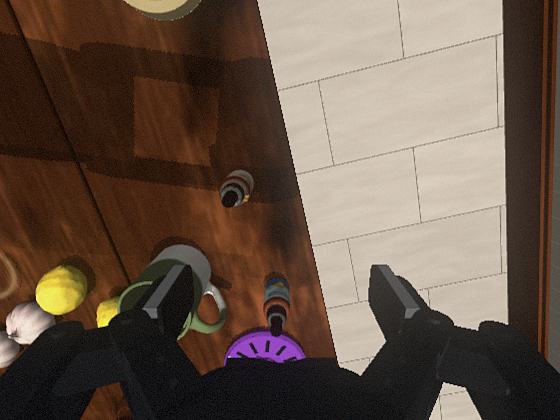

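Scene view: yellow reamer at (262,276), press at (332,210), jar (185,300), cup (261,202), amber bottle (302,172); green and purple plates are look-alikes. In the top view the yellow plate is at (316,188) and the press at (215,198). Next I'll take enlarged crops.

```bash
python3 - <<'E'
import cv2, numpy as np
t=cv2.imread("pics/top0.png"); s=cv2.imread("pics/scene0.png")
a=cv2.resize(t[150:250,170:270],(0,0),fx=4,fy=4,interpolation=cv2.INTER_CUBIC)
b=cv2.resize(t[140:240,266:366],(0,0),fx=4,fy=4,interpolation=cv2.INTER_CUBIC)
cv2.imwrite("pics/c1.png",np.hstack([a,b]))
a=cv2.resize(s[160:260,280:380],(0,0),fx=4,fy=4,interpolation=cv2.INTER_CUBIC)
b=cv2.resize(s[230:330,212:312],(0,0),fx=4,fy=4,interpolation=cv2.INTER_CUBIC)
cv2.imwrite("pics/c2.png",np.hstack([a,b]))
E
```

```text
(no output)
```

View pics/c1.png

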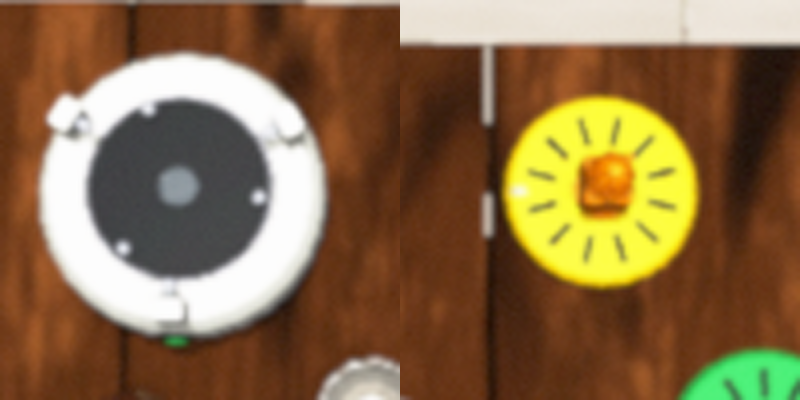

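View pics/c2.png

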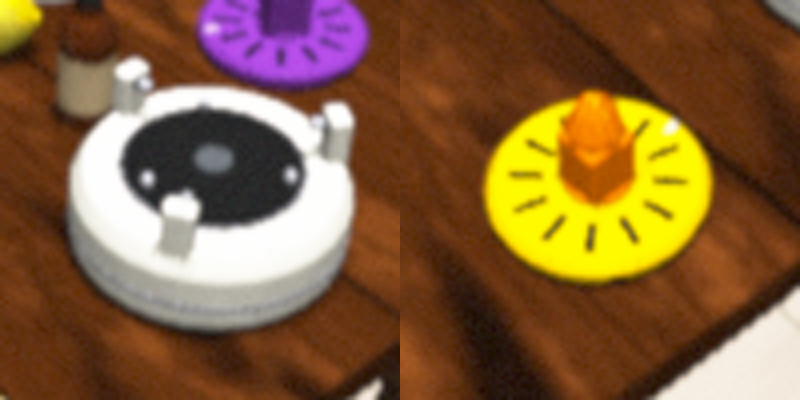

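Crop left (top view): balls at (149,108), (260,197), (124,247); posts at (70,115), (290,125), (172,310). The reamer's white mark is on its left, so its +x is about world +y. Scene crop: balls at (148,178), (291,174), (203,105).

```bash
cat > h.py <<'E'
import numpy as np, cv2
from workcell import manip
def ray(d,uv,z):
    R,t=np.array(d["R"]),np.array(d["t"])
    c=-R.T@t; v=R.T@np.array([(uv[0]-d["cx"])/d["fx"],(uv[1]-d["cy"])/d["fy"],1])
    return c+v*(z-c[2])/v[2]
def proj(d,X):
    p=np.array(d["R"])@np.array(X)+np.array(d["t"]); return np.array([d["fx"]*p[0]/p[2]+d["cx"],d["fy"]*p[1]/p[2]+d["cy"]])
def full(c,o,f=4): return ((c[0]+.5)/f-.5+o[0],(c[1]+.5)/f-.5+o[1])
E
python3 - <<'E'
from h import *
from scipy.optimize import least_squares
D={n:manip.read_camera(n) for n in("top","scene")}
B={"top":[full(c,(170,150)) for c in[(149,108),(260,197),(124,247)]],
   "scene":[full(c,(280,160)) for c in[(148,178),(291,174),(203,105)]]}
for n in B:
    P=np.array([ray(D[n],u,.072) for u in B[n]])
    def f(p):
        return np.concatenate([min(((P[i,:2]-p[:2]-.05*np.array([np.cos(a),np.sin(a)])) for a in p[2]+np.array([0,1,2])*2*np.pi/3),key=lambda r:r@r) for i in range(3)])
    for a0 in (0,1.):
        r=least_squares(f,[*P[:,:2].mean(0),a0]); print(n,P.round(4).tolist(),r.x,np.degrees(r.x[2]),r.cost**.5)
P=[(ray(D["top"],full(c,(170,150)),.092)).round(4).tolist() for c in[(70,115),(290,125),(172,310)]];print("posts top",P, np.mean(P,0))
P=[(ray(D["scene"],full(c,(280,160)),.092)).round(4).tolist() for c in[(134,68),(338,110),(180,202)]];print("posts sc",P,np.mean(P,0))
# disc
for n in D:
    im=D[n]["img"].astype(int); m=((im[...,0]>150)&(im[...,1]>110)&(im[...,2]<90)).astype(np.uint8)
    box={"top":(266,140),"scene":(212,230)}[n]; k=np.zeros_like(m); k[box[1]:box[1]+100,box[0]:box[0]+100]=m[box[1]:box[1]+100,box[0]:box[0]+100]
    c,_=cv2.findContours(k,cv2.RETR_EXTERNAL,cv2.CHAIN_APPROX_NONE); c=max(c,key=cv2.contourArea)
    pts=np.array([ray(D[n],p[0],.011)[:2] for p in c])
    r=least_squares(lambda p:np.hypot(*(pts-p[:2]).T)-p[2],[*pts.mean(0),.06],loss="soft_l1",f_scale=.001);print(n,"disc",r.x)
w=ray(D["top"],full((519-400,190),(266,140)),.012);print("white",w)
w=ray(D["scene"],full((671-400,128),(212,230)),.012);print("white",w)
print("hub top (incl cone)", ray(D["top"],full((606-400,178),(266,140)),.053))
E
```

```text
top [[0.5576, 0.2954, 0.072], [0.5031, 0.2274, 0.072], [0.4723, 0.3084, 0.072]] [0.51095889 0.27704831 0.36932593] 21.16081701858866 0.0003643554356128166
top [[0.5576, 0.2954, 0.072], [0.5031, 0.2274, 0.072], [0.4723, 0.3084, 0.072]] [0.51095889 0.27704831 0.36932596] 21.160818908009386 0.00036435543561600086
scene [[0.5001, 0.2308, 0.072], [0.5539, 0.2984, 0.072], [0.4723, 0.3065, 0.072]] [0.50876772 0.2785649  0.38393473] 21.997839565164405 0.003550688489544214
scene [[0.5001, 0.2308, 0.072], [0.5539, 0.2984, 0.072], [0.4723, 0.3065, 0.072]] [0.50876772 0.2785649  0.38393501] 21.99785542288289 0.0035506884895610993
posts top [[0.5485, 0.3392, 0.092], [0.5432, 0.2087, 0.092], [0.4324, 0.2764, 0.092]] [0.50803333 0.27476667 0.092     ]
posts sc [[0.4341, 0.2814, 0.092], [0.5465, 0.3458, 0.092], [0.5431, 0.2131, 0.092]] [0.5079 0.2801 0.092 ]
top disc [0.54520502 0.02211291 0.06248978]
scene disc [0.54336666 0.02234138 0.06244349]
white [0.54483393 0.07547495 0.012     ]
white [0.54011382 0.0784435  0.012     ]
hub top (incl cone) [0.54450489 0.02434909 0.053     ]
```

```bash
python3 - <<'E'
from h import *
from workcell import manip
D={n:manip.read_camera(n) for n in("top","scene","wrist")}
for n in D: print(n,(-np.array(D[n]["R"]).T@np.array(D[n]["t"])).round(3))
s=manip.state(); T=np.array(s["tool_rot"]);w=D["wrist"]
c=-np.array(w["R"]).T@np.array(w["t"])
print("cam in tool",T.T@(c-s["eef_pos"]),"axes",(np.array(w["R"])@T).round(3))
# twig tips on heights
for u in [(252,390),(286,311),(365,290)]:
    print(u,[ray(D["top"],u,z)[:2].round(2).tolist() for z in(0,.2,.4,.6)], [proj(D["scene"],ray(D["top"],u,z)).round().tolist() for z in(0,.2,.3,.4,.5,.6)])
for n in("top","scene"):
    im=D[n]["img"]; cr=im[220:420,220:560] if n=="top" else im[0:260,0:280]
    cv2.imwrite(f"pics/tw_{n}.png",cv2.resize(cr,(0,0),fx=2.3,fy=2.3,interpolation=cv2.INTER_CUBIC)[:,:,::-1])
E
```

```text
top [0.335 0.157 1.056]
scene [ 1.01  -0.312  0.714]
wrist [0.059 0.576 0.374]
cam in tool [-0.07510979 -0.14319954 -0.00055552] axes [[-0.001  0.     1.   ]
 [ 0.956 -0.294  0.001]
 [ 0.294  0.956  0.   ]]
(252, 390) [[0.04, 0.18], [0.1, 0.18], [0.15, 0.17], [0.21, 0.17]] [[202.0, 156.0], [201.0, 103.0], [201.0, 71.0], [201.0, 32.0], [200.0, -14.0], [199.0, -70.0]]
(286, 311) [[0.23, 0.1], [0.25, 0.11], [0.27, 0.12], [0.29, 0.13]] [[213.0, 196.0], [211.0, 134.0], [210.0, 96.0], [209.0, 52.0], [208.0, 0.0], [206.0, -62.0]]
(365, 290) [[0.28, -0.1], [0.29, -0.05], [0.3, -0.0], [0.31, 0.05]] [[156.0, 241.0], [159.0, 168.0], [160.0, 124.0], [162.0, 74.0], [165.0, 15.0], [168.0, -54.0]]
```

View pics/tw_top.png

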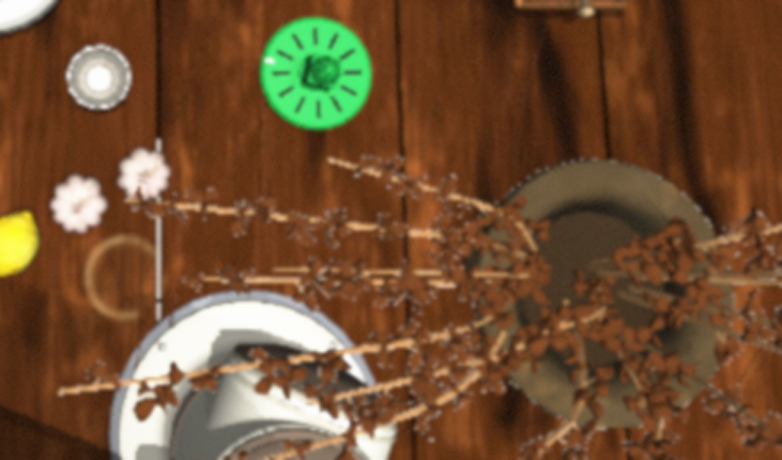

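View pics/tw_scene.png

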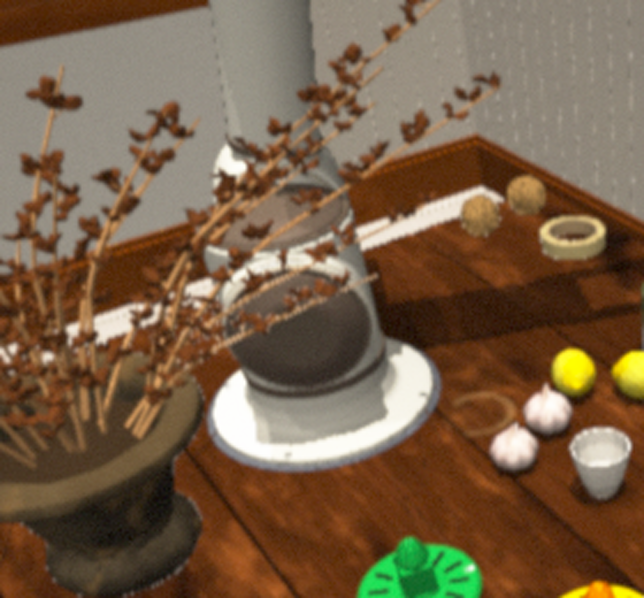

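Emit:
play_rows:
  motion:
    - {"xyz": [2,0,-0.9],"roll": 0}
    - {"xyz": [5,0,-2.2],"roll": 0}
    - {"xyz": [9,0,-3.9],"roll": 0}
    - {"xyz": [13,0,-5.6],"roll": 0}
    - {"xyz": [17,0,-7.3],"roll": 0}
    - {"xyz": [21,0,-9.1],"roll": 0}
    - {"xyz": [25,0,-10.8],"roll": 0}
    - {"xyz": [29,0,-12.5],"roll": 0}
    - {"xyz": [33,0,-14.2],"roll": 0}
    - {"xyz": [37,0,-16],"roll": 0}
    - {"xyz": [41,0,-17.7],"roll": 0}
    - {"xyz": [43.4,0,-18.7],"roll": 0}
  grip: -1

```text
time: 1.4
eef_pos: [0.5119, 0.277, 0.2315]
tool_rot: [[0.973, 0.0, 0.23], [-0.23, 0.0, 0.973], [0.0, -1.0, 0.0]]
contact_force: [-0.1, 0.4, 0.5]
grip_width: 0.0856
```

Emit:
play_rows:
  motion:
    - {"xyz": [0,0,0],"roll": 0}
    - {"xyz": [0,0,0],"roll": 0}
    - {"xyz": [0,0,0],"roll": 0}

```text
time: 1.65
eef_pos: [0.5104, 0.2786, 0.2311]
tool_rot: [[0.973, -0.001, 0.23], [-0.23, -0.0, 0.973], [-0.001, -1.0, -0.0]]
contact_force: [-0.1, -0.4, 0.4]
grip_width: 0.0856
```

```bash
python3 - <<'E'
from h import *
d=manip.read_camera("wrist"); s=manip.state(); print(s["time"],s["eef_pos"],np.round(s["joints"],3),np.round(s["contact_force"],2))
cv2.imwrite("pics/w1.png",d["img"][:,:,::-1])
E
```

```text
1.7 [0.50997575 0.27906016 0.23128059] [ 0.368  0.164  1.422  0.     1.556 -0.971] [-0.38  0.15 -0.1 ]
```

View pics/w1.png

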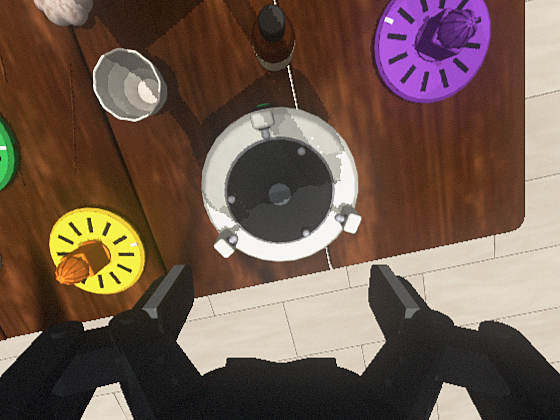

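```bash
python3 - <<'E'
import cv2, numpy as np
t=cv2.imread("pics/w1.png")
cv2.imwrite("pics/w1c.png",cv2.resize(t[95:275,180:380],(0,0),fx=3.3333,fy=3.33333,interpolation=cv2.INTER_CUBIC))
E
```

```text
(no output)
```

View pics/w1c.png

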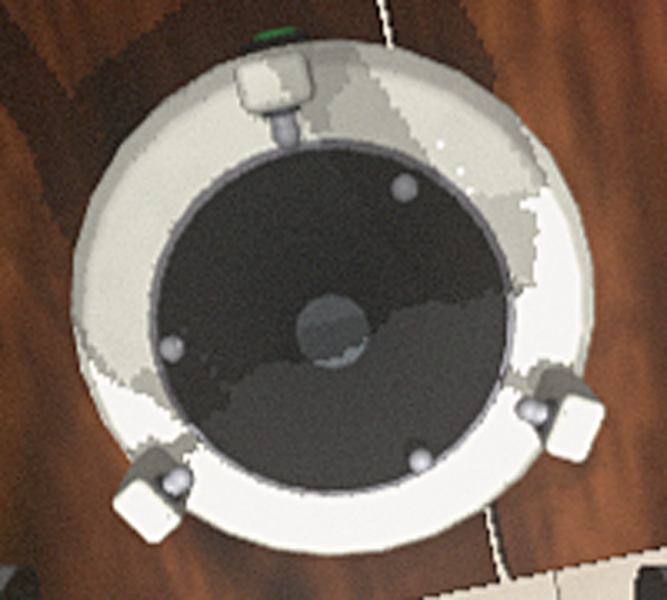

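Crop: steel balls at (404,187), (172,348), (420,461); catch balls at (287,132), (178,481), (532,410).

```bash
python3 - <<'E'
from h import *
from scipy.optimize import least_squares
d=manip.read_camera("wrist")
f=10/3
def fit(cs,z,rad=None):
    P=np.array([ray(d,full(c,(180,95),f),z)[:2] for c in cs])
    def g(p):
        return np.concatenate([min(((q-p[:2]-p[3]*np.array([np.cos(a),np.sin(a)])) for a in p[2]+np.arange(3)*2*np.pi/3),key=lambda r:r@r) for q in P])
    r=least_squares(g,[*P.mean(0),.3 if z<.08 else 1.,.05]); print(P.round(4).tolist(),r.x.round(4),np.degrees(r.x[2]).round(2),(r.cost**.5).round(5))
fit([(404,187),(172,348),(420,461)],.072)
fit([(287,132),(178,481),(532,410)],.085)
fit([(275,82),(147,510),(576,428)],.092)
P=[ray(d,p,.015) for p in[(97,250)]];print(P)
E
```

```text
[[0.4699, 0.3084], [0.5018, 0.2276], [0.5563, 0.2952]] [0.5094 0.2771 0.372  0.0502] 21.31 0.00025
[[0.4462, 0.2791], [0.5405, 0.2206], [0.5427, 0.3318]] [0.5098 0.2772 1.0221 0.0639] 58.56 0.00054
[[0.4326, 0.2796], [0.5451, 0.2106], [0.5487, 0.3428]] [0.5088 0.2776 1.0207 0.0763] 58.48 0.00014
[array([0.54008059, 0.02568925, 0.015     ])]
```

Emit:
play_rows:
  motion:
    - {"xyz": [0.8,0,-2],"roll": -2}
    - {"xyz": [2.1,0,-5.5],"roll": -5}
    - {"xyz": [3.5,0,-9.2],"roll": -9}
    - {"xyz": [4.9,0,-12.9],"roll": -13}
    - {"xyz": [6.3,0,-16.6],"roll": -15}
    - {"xyz": [7.7,0,-20.2],"roll": -15}
    - {"xyz": [8.8,0,-23],"roll": -15}
    - {"xyz": [9.2,0,-24],"roll": -15}
    - {"xyz": [9.2,0,-24],"roll": -15}
    - {"xyz": [9.2,0,-24],"roll": -15}
    - {"xyz": [9.2,0,-24],"roll": -15}

```text
time: 2.67
eef_pos: [0.5446, 0.0254, 0.2314]
tool_rot: [[1.0, 0.0, -0.031], [0.031, 0.0, 1.0], [0.0, -1.0, 0.0]]
contact_force: [0.3, 0.5, -0.5]
grip_width: 0.0855
```

```bash
python3 - <<'E'
from h import *
d=manip.read_camera("wrist"); s=manip.state(); print(s["time"],s["eef_pos"],np.round(s["tool_rot"],4).tolist(),np.round(s["joints"],3),np.round(s["contact_force"],2))
cv2.imwrite("pics/w2.png",d["img"][:,:,::-1])
cv2.imwrite("pics/w2c.png",cv2.resize(d["img"][95:275,180:380],(0,0),fx=3.3333,fy=3.33333,interpolation=cv2.INTER_CUBIC)[:,:,::-1])
E
```

```text
2.7167 [0.54468696 0.02550447 0.23145354] [[0.9995, 0.0002, -0.0318], [0.0318, 0.0002, 0.9995], [0.0002, -1.0, 0.0002]] [-0.095  0.088  1.506  0.     1.547 -1.697] [-0.02  0.79  0.74]
```

View pics/w2.png

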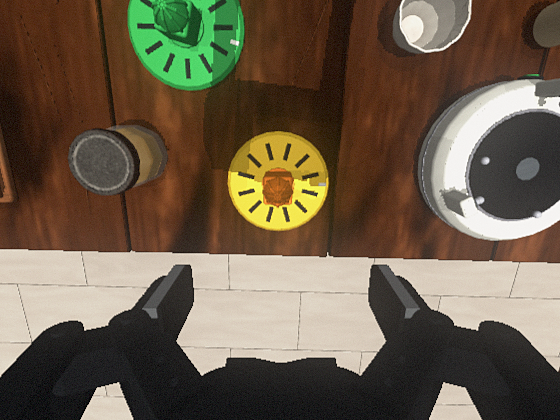

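View pics/w2c.png

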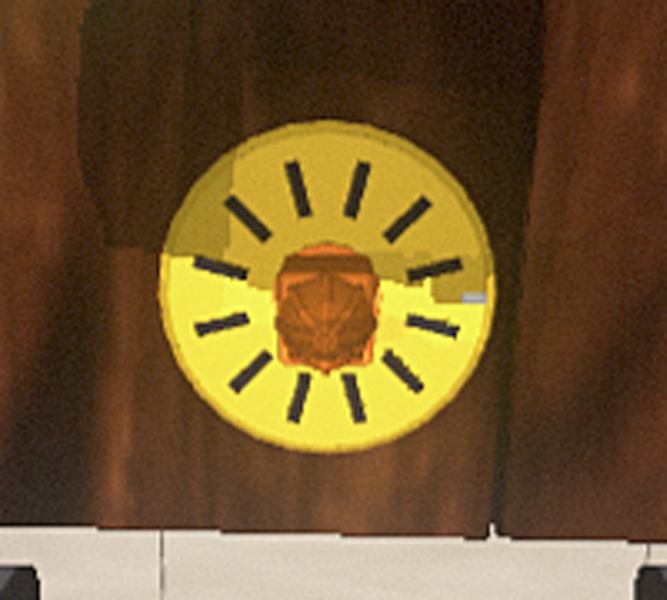

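```bash
python3 - <<'E'
from h import *
from scipy.optimize import least_squares
d=manip.read_camera("wrist"); f=10/3
F=lambda c,z:ray(d,full(c,(180,95),f),z)[:2]
M=np.array([F(c,.015) for c in[(298,189),(357,189),(408,217),(435,270),(433,325),(403,371),(354,398),(299,397),(251,371),(221,324),(221,267),(247,218)]])
c=M.mean(0); 
def g(p):
    q=M-p[:2]; a=np.arctan2(q[:,1],q[:,0]); k=np.round((a-p[2])/(np.pi/6)); a2=p[2]+k*np.pi/6
    return (q-p[3]*np.c_[np.cos(a2),np.sin(a2)]).ravel()
for a0 in(0,.26):
    r=least_squares(g,[*c,a0,.04]);print(r.x.round(4),np.degrees(r.x[2]),r.cost**.5)
w=F((474,297),.015);print("white",w,np.degrees(np.arctan2(*(w-r.x[:2])[::-1])))
im=d["img"].astype(int); m=((im[...,0]>90)&(im[...,1]>70)&(im[...,2]<.45*im[...,1])&(im[...,1]>.72*im[...,0])).astype(np.uint8)
k=np.zeros_like(m);k[120:240,220:335]=m[120:240,220:335]
cs,_=cv2.findContours(k,cv2.RETR_EXTERNAL,cv2.CHAIN_APPROX_NONE);cc=max(cs,key=cv2.contourArea)
pts=np.array([ray(d,p[0],.011)[:2] for p in cc])
r=least_squares(lambda p:np.hypot(*(pts-p[:2]).T)-p[2],[*pts.mean(0),.06],loss="soft_l1",f_scale=.001);print("disc",r.x)
# hub top corners, bottom face corners visible
for c,z in [((275,255),.053),((375,255),.053),((374,362),.053),((280,362),.053)]: print("hub",F(c,z))
E
```

```text
[ 0.5439  0.0215 -0.2353  0.0402] -13.480618243910977 0.000799342551649115
[0.5439 0.0215 0.2883 0.0402] 16.519378573559372 0.0007993425516683744
white [0.54240017 0.07510043] 91.65472306973996
disc [0.54413763 0.02148497 0.06175356]
hub [0.52306266 0.00439438]
hub [0.52199922 0.03663243]
hub [0.55776526 0.03787896]
hub [0.55879758 0.00658929]
```

Emit:
play_rows:
  motion:
    - {"xyz": [-0.05,2,-0.3],"roll": 0}
    - {"xyz": [-0.05,5,-0.35],"roll": 0}
    - {"xyz": [-0.05,8,-0.35],"roll": 0}
    - {"xyz": [-0.05,11,-0.35],"roll": 0}
    - {"xyz": [-0.05,13,-0.35],"roll": 0}
    - {"xyz": [-0.05,14,-0.35],"roll": 0}
    - {"xyz": [-0.05,14,-0.35],"roll": 0}
    - {"xyz": [-0.05,14,-0.35],"roll": 0}
    - {"xyz": [-0.05,14,-0.35],"roll": 0}

```text
time: 3.52
eef_pos: [0.5453, 0.0207, 0.0929]
tool_rot: [[1.0, 0.002, -0.03], [0.03, -0.0, 1.0], [0.002, -1.0, -0.0]]
contact_force: [-0.3, 0.4, 0.3]
grip_width: 0.0856
```

```bash
python3 - <<'E'
from h import *
d=manip.read_camera("wrist"); s=manip.state(); print(s["time"],s["eef_pos"],np.round(s["contact_force"],2))
cv2.imwrite("pics/w3.png",d["img"][:,:,::-1])
print(proj(d,s["eef_pos"]))
e=manip.read_camera("scene");cv2.imwrite("pics/s3.png",e["img"][:,:,::-1]);print(manip.state()["eef_pos"])
E
```

```text
3.5667 [0.54530647 0.02055576 0.09293294] [-0.54  0.29 -0.21]
[281.29890429 268.41928804]
[0.54522518 0.0204789  0.09279863]
```

View pics/w3.png

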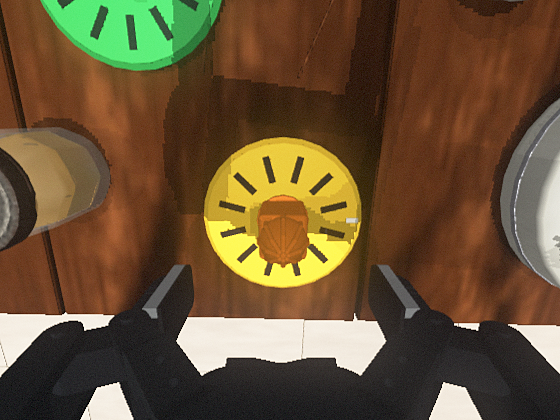

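View pics/s3.png

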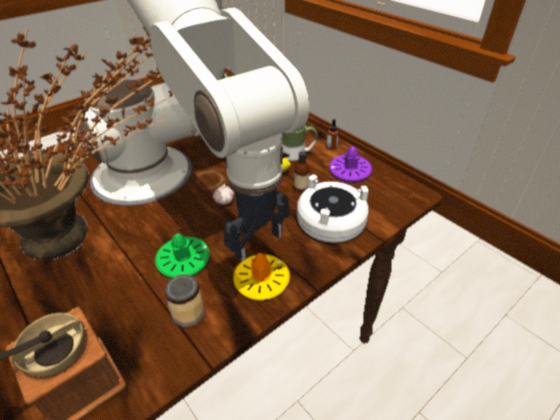

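The hub is at wrist-image (282,230), between the open fingers; nothing is touching. Descending to grasp height.

Emit:
play_rows:
  motion:
    - {"xyz": [-0.1,1.5,0.12],"roll": 0}
    - {"xyz": [-0.1,3.5,0.12],"roll": 0}
    - {"xyz": [-0.1,5.5,0.12],"roll": 0}
    - {"xyz": [-0.1,6.6,0.12],"roll": 0}
    - {"xyz": [-0.1,7.1,0.12],"roll": 0}
    - {"xyz": [-0.1,7.1,0.12],"roll": 0}
    - {"xyz": [-0.1,7.1,0.12],"roll": 0}
    - {"xyz": [-0.1,7.1,0.12],"roll": 0}
    - {"xyz": [-0.1,7.1,0.12],"roll": 0}
    - {"xyz": [-0.1,7.1,0.12],"roll": 0}

```text
time: 4.45
eef_pos: [0.5438, 0.0215, 0.021]
tool_rot: [[1.0, 0.001, -0.03], [0.03, -0.0, 1.0], [0.001, -1.0, -0.0]]
contact_force: [0.5, 0.1, -0.3]
grip_width: 0.0853
```

```bash
python3 - <<'E'
from h import *
d=manip.read_camera("wrist"); s=manip.state(); print(s["time"],s["eef_pos"],np.round(s["contact_force"],2))
cv2.imwrite("pics/w4.png",d["img"][:,:,::-1])
E
```

```text
4.5 [0.54373601 0.02155286 0.02087442] [-0.78 -0.09 -0.11]
```

View pics/w4.png

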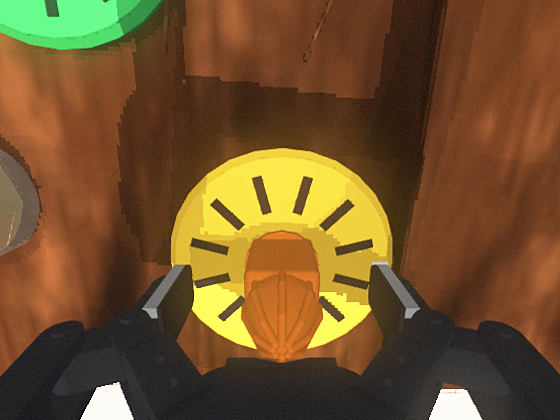

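Hub centred at column ~282 between the pads (183 and 381). Closing.

Emit:
play_rows:
  motion:
    - {"xyz": [0,0,0],"roll": 0}
    - {"xyz": [0,0,0],"roll": 0}
    - {"xyz": [0,0,0],"roll": 0}
    - {"xyz": [0,0,0],"roll": 0}
    - {"xyz": [0,0,0],"roll": 0}
    - {"xyz": [0,0,0],"roll": 0}
    - {"xyz": [0,0,0],"roll": 0}
    - {"xyz": [0,0,0],"roll": 0}
    - {"xyz": [0,0,0],"roll": 0}
    - {"xyz": [0,0,0],"roll": 0}
  grip: 1

```text
time: 5.33
eef_pos: [0.5436, 0.0216, 0.0205]
tool_rot: [[1.0, 0.0, -0.03], [0.03, -0.0, 1.0], [0.0, -1.0, -0.0]]
contact_force: [-0.7, -0.3, 4.7]
grip_width: 0.0313
```

```bash
python3 - <<'E'
from h import *
s=manip.state(); print(s["time"],s["eef_pos"],np.round(s["contact_force"],2),np.round(s["torque"],2),s["grip_width"])
E
```

```text
5.3333 [0.54359543 0.02156089 0.02050318] [-0.74 -0.3   4.66] [ 0.11  0.15 -0.04] 0.031273891175812786
```

Emit:
play_rows:
  motion:
    - {"xyz": [0,-0.5,0],"roll": 0}
    - {"xyz": [0,-2,0],"roll": 0}
    - {"xyz": [0,-5,0],"roll": 0}
    - {"xyz": [0,-8,0],"roll": 0}
    - {"xyz": [0,-11,0],"roll": 0}
    - {"xyz": [0,-14,0],"roll": 0}
    - {"xyz": [0,-15.5,0],"roll": 0}
    - {"xyz": [0,-16,0],"roll": 0}
    - {"xyz": [0,-16,0],"roll": 0}
    - {"xyz": [0,-16,0],"roll": 0}
    - {"xyz": [0,-16,0],"roll": 0}
    - {"xyz": [0,-16,0],"roll": 0}

```text
time: 6.33
eef_pos: [0.543, 0.0216, 0.1788]
tool_rot: [[1.0, -0.002, -0.03], [0.03, 0.0, 1.0], [-0.002, -1.0, 0.0]]
contact_force: [0.5, -0.4, -1.9]
grip_width: 0.0312
```

```bash
python3 - <<'E'
from h import *
s=manip.state(); print(s["time"],s["eef_pos"],np.round(s["contact_force"],2),np.round(s["torque"],2),s["grip_width"],np.round(s["tool_rot"],4).tolist())
for n in("wrist","top"):
    d=manip.read_camera(n);cv2.imwrite(f"pics/{n}5.png",d["img"][:,:,::-1])
E
```

```text
6.3333 [0.54295736 0.02163008 0.17881418] [ 0.53 -0.37 -1.85] [0.04 0.02 0.07] 0.031238125777339053 [[0.9995, -0.0023, -0.03], [0.03, 0.0001, 0.9996], [-0.0023, -1.0, 0.0002]]
```

View pics/wrist5.png

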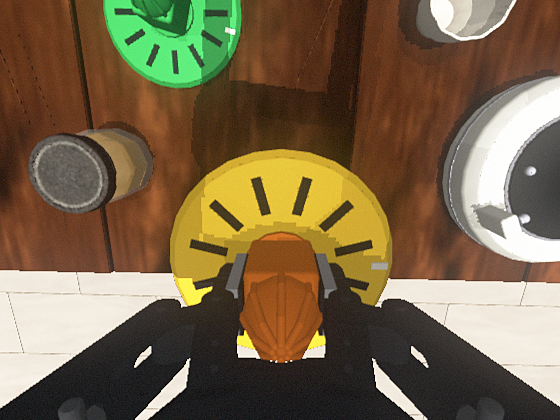

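```bash
python3 - <<'E'
import cv2
t=cv2.imread("pics/wrist5.png")
cv2.imwrite("pics/w5c.png",cv2.resize(t[140:340,160:405],(0,0),fx=3,fy=3,interpolation=cv2.INTER_CUBIC))
E
```

```text
(no output)
```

View pics/w5c.png

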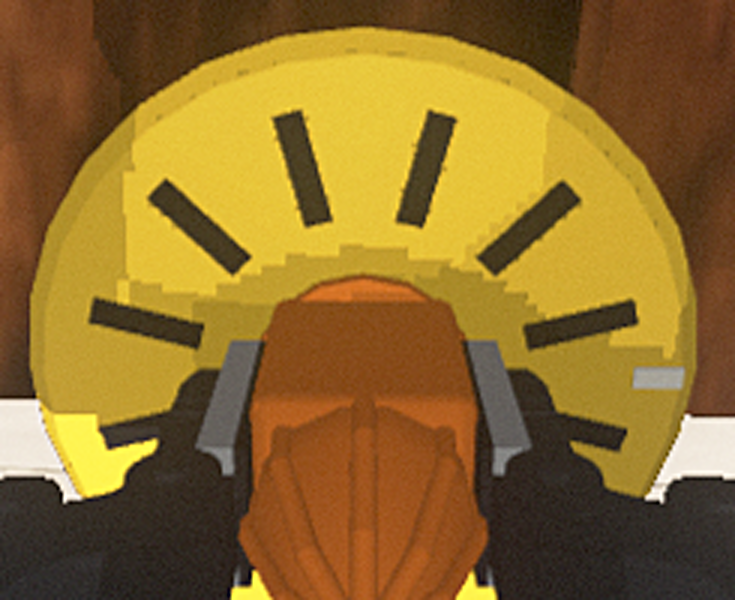

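```bash
python3 - <<'E'
from h import *
from scipy.optimize import least_squares
d=manip.read_camera("wrist"); s=manip.state();print(s["time"],s["eef_pos"],s["contact_force"])
T=np.array(s["tool_rot"])
for z in(.1715,.1733,.175):
    M=np.array([T.T@(ray(d,full(c,(160,140),3),z)-s["eef_pos"]) for c in[(302,168),(427,168),(529,227),(581,325),(200,227),(147,323)]])[:,[0,2]]
    def g(p):
        q=M-p[:2]; a=np.arctan2(q[:,1],q[:,0]); a2=p[2]+np.round((a-p[2])/(np.pi/6))*np.pi/6
        return (q-p[3]*np.c_[np.cos(a2),np.sin(a2)]).ravel()
    r=least_squares(g,[0,0,.26,.04]);print(z,r.x.round(4),np.degrees(r.x[2]),r.cost**.5)
E
```

```text
6.4833 [0.54325881 0.0216126  0.17958362] [-0.63334704  0.07857145 -2.6292969 ]
0.1715 [ 0.002  -0.0003  0.26    0.041 ] 14.894264574438743 0.0002857384022135162
0.1733 [ 0.001  -0.0003  0.26    0.0405] 14.894264575705122 0.000282336950022181
0.175 [ 2.0e-04 -3.0e-04  2.6e-01  4.0e-02] 14.894261563719754 0.0002791244674208934
```

Emit:
play_rows:
  motion:
    - {"xyz": [-0.1,0,1],"roll": -2}
    - {"xyz": [-0.35,0,3.5],"roll": -6}
    - {"xyz": [-0.65,0,6.5],"roll": -11}
    - {"xyz": [-1,0,9.5],"roll": -17}
    - {"xyz": [-1.3,0,12.5],"roll": -23}
    - {"xyz": [-1.6,0,15.5],"roll": -29}
    - {"xyz": [-1.9,0,18.5],"roll": -35}
    - {"xyz": [-2.2,0,21.5],"roll": -41}
    - {"xyz": [-2.4,0,24],"roll": -46}
    - {"xyz": [-2.55,0,25.3],"roll": -49}
    - {"xyz": [-2.6,0,25.6],"roll": -49.6}
    - {"xyz": [-2.6,0,25.6],"roll": -49.6}

```text
time: 7.48
eef_pos: [0.5093, 0.2777, 0.18]
tool_rot: [[0.623, -0.0, -0.782], [0.782, -0.0, 0.623], [-0.001, -1.0, 0.0]]
contact_force: [-0.1, -0.2, -2.7]
grip_width: 0.0311
```

Emit:
play_rows:
  motion:
    - {"xyz": [0,0,0],"roll": 0}
    - {"xyz": [0,0,0],"roll": 0}
    - {"xyz": [0,0,0],"roll": 0}
    - {"xyz": [0,0,0],"roll": 0}
    - {"xyz": [0,0,0],"roll": 0}

```text
time: 7.9
eef_pos: [0.51, 0.2762, 0.1804]
tool_rot: [[0.626, 0.0, -0.78], [0.78, -0.0, 0.626], [0.0, -1.0, -0.0]]
contact_force: [0.1, 0.9, -2.8]
grip_width: 0.031
```

```bash
cat > st.py <<'E'
from h import *
import sys
s=manip.state(); T=np.array(s["tool_rot"]); print(s["time"],np.round(s["eef_pos"],4),"F",np.round(s["contact_force"],2),"M",np.round(s["torque"],2),round(s["grip_width"],4),"yaw_z",np.degrees(np.arctan2(T[1,2],T[0,2])).round(2),"ydown",T[:,1].round(4),"q6",round(s["joints"][5],3))
dx=np.array([.5097,.2775,s["eef_pos"][2]])-.0005*T[:,0]-s["eef_pos"]; print("delta to seat in tool (cm)",(T.T@dx*100).round(2))
if len(sys.argv)>1:
    for n in sys.argv[2:]:
        d=manip.read_camera(n); cv2.imwrite(f"pics/{n}{sys.argv[1]}.png",d["img"][:,:,::-1])
E
python3 st.py 6 wrist top scene
```

```text
7.9 [0.51   0.2762 0.1804] F [ 0.11  0.95 -2.76] M [-0.03  0.03 -0.07] 0.031 yaw_z 141.26 ydown [ 1.e-04 -1.e-04 -1.e+00] q6 -2.102
delta to seat in tool (cm) [ 0.03 -0.    0.1 ]
```

View pics/wrist6.png

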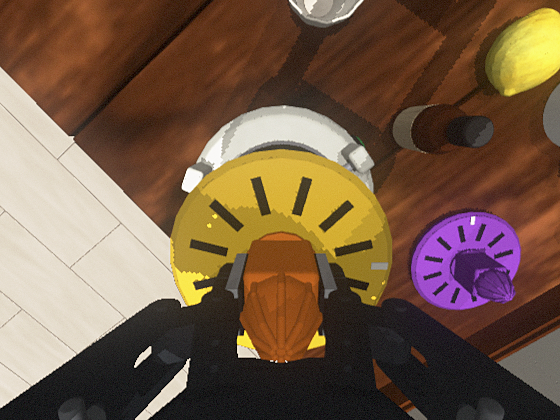

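View pics/scene6.png

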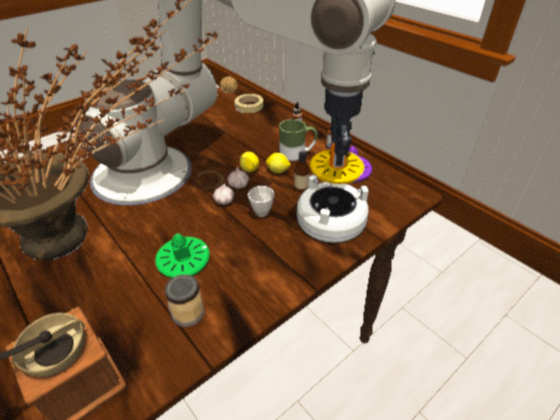

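Emit:
play_rows:
  motion:
    - {"xyz": [0.03,1,0.1],"roll": 0}
    - {"xyz": [0.03,2.5,0.1],"roll": 0}
    - {"xyz": [0.03,4,0.1],"roll": 0}
    - {"xyz": [0.03,5.2,0.1],"roll": 0}
    - {"xyz": [0.03,6,0.1],"roll": 0}
    - {"xyz": [0.03,6,0.1],"roll": 0}
    - {"xyz": [0.03,6,0.1],"roll": 0}
    - {"xyz": [0.03,6,0.1],"roll": 0}
    - {"xyz": [0.03,6,0.1],"roll": 0}
    - {"xyz": [0.03,6,0.1],"roll": 0}

```text
time: 8.88
eef_pos: [0.5095, 0.2776, 0.121]
tool_rot: [[0.625, 0.001, -0.781], [0.781, 0.0, 0.625], [0.001, -1.0, -0.001]]
contact_force: [-0.1, 1.0, -2.5]
grip_width: 0.0311
```

```bash
python3 st.py 7 wrist top scene; python3 - <<'E'
import cv2,numpy as np
a=cv2.imread("pics/top7.png");b=cv2.imread("pics/scene7.png")
cv2.imwrite("pics/c7.png",np.hstack([cv2.resize(x,(400,400),interpolation=cv2.INTER_CUBIC) for x in(a[150:250,165:265],b[140:240,280:380])]))
E
```

```text
8.8833 [0.5095 0.2776 0.121 ] F [-0.12  0.96 -2.46] M [ 0.01  0.04 -0.  ] 0.0311 yaw_z 141.32 ydown [ 1.e-03  2.e-04 -1.e+00] q6 -2.1
delta to seat in tool (cm) [-0.05  0.   -0.02]
```

View pics/wrist7.png

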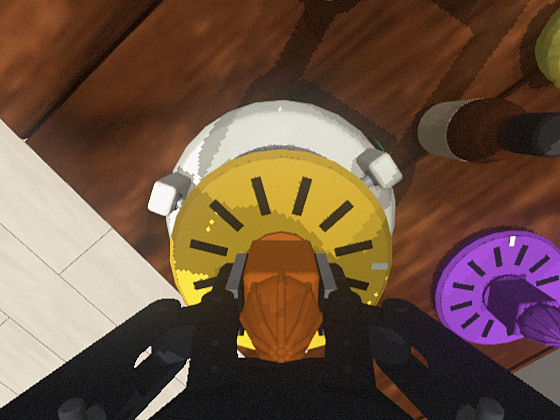

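View pics/c7.png

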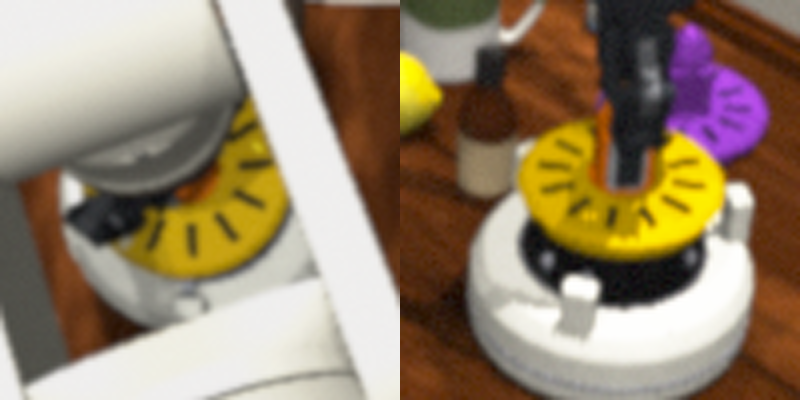

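Emit:
play_rows:
  motion:
    - {"xyz": [-0.05,0.6,0],"roll": 0}
    - {"xyz": [-0.05,1.1,0],"roll": 0}
    - {"xyz": [-0.05,1.5,0],"roll": 0}
    - {"xyz": [-0.05,1.8,0],"roll": 0}
    - {"xyz": [-0.05,1.9,0],"roll": 0}
    - {"xyz": [-0.05,1.9,0],"roll": 0}
    - {"xyz": [-0.05,1.9,0],"roll": 0}
    - {"xyz": [-0.05,1.9,0],"roll": 0}
    - {"xyz": [-0.05,1.9,0],"roll": 0}

```text
time: 9.78
eef_pos: [0.509, 0.2772, 0.1015]
tool_rot: [[0.625, 0.0, -0.781], [0.781, 0.0, 0.625], [0.0, -1.0, -0.0]]
contact_force: [-0.1, 0.0, -2.7]
grip_width: 0.0313
```

```bash
python3 st.py 8 wrist scene; python3 - <<'E'
import cv2,numpy as np
b=cv2.imread("pics/scene8.png");a=cv2.imread("pics/wrist8.png")
cv2.imwrite("pics/c8.png",np.hstack([cv2.resize(x,(400,400),interpolation=cv2.INTER_CUBIC) for x in(a[90:330,160:400],b[150:250,280:380])]))
E
```

```text
9.7833 [0.509  0.2772 0.1015] F [-0.05  0.04 -2.74] M [-0.01 -0.02  0.  ] 0.0313 yaw_z 141.32 ydown [ 3.e-04  0.e+00 -1.e+00] q6 -2.101
delta to seat in tool (cm) [ 0.02  0.   -0.04]
```

View pics/c8.png

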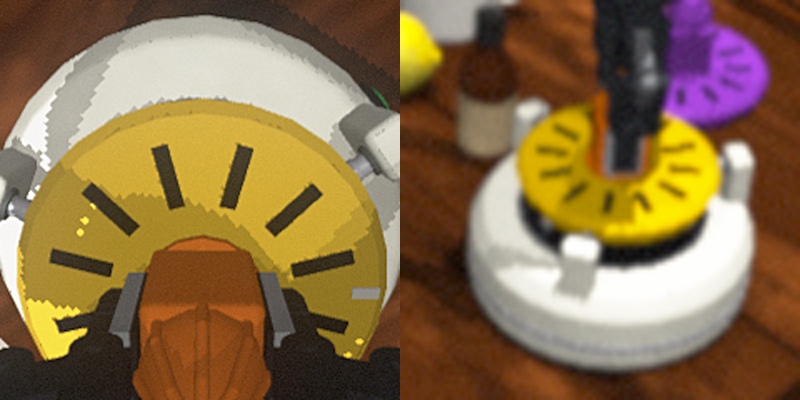

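Emit:
play_rows:
  motion:
    - {"xyz": [0,0.1,0],"roll": 0}
    - {"xyz": [0,0.2,0],"roll": 0}
    - {"xyz": [0,0.2,0],"roll": 0}
    - {"xyz": [0,0.2,0],"roll": 0}

```text
time: 10.22
eef_pos: [0.5089, 0.2771, 0.0994]
tool_rot: [[0.625, 0.0, -0.781], [0.781, -0.0, 0.625], [-0.0, -1.0, -0.0]]
contact_force: [0.2, 0.1, -0.4]
grip_width: 0.0313
```

```bash
python3 st.py
```

```text
10.2167 [0.5089 0.2771 0.0994] F [ 0.16  0.13 -0.35] M [-0.06 -0.02 -0.03] 0.0313 yaw_z 141.32 ydown [ 1.e-04 -1.e-04 -1.e+00] q6 -2.101
delta to seat in tool (cm) [ 0.03  0.   -0.04]
```

Emit:
play_rows:
  motion:
    - {"xyz": [0,0.1,0],"roll": 0}
    - {"xyz": [0,0.1,0],"roll": 0}
    - {"xyz": [0,0.1,0],"roll": 0}

```text
time: 10.47
eef_pos: [0.509, 0.2772, 0.0983]
tool_rot: [[0.625, 0.0, -0.781], [0.781, -0.0, 0.625], [0.0, -1.0, -0.0]]
contact_force: [1.6, 0.3, 1.1]
grip_width: 0.0309
```

```bash
python3 st.py
```

```text
10.4667 [0.509  0.2772 0.0983] F [1.63 0.31 1.05] M [-0.04 -0.12  0.  ] 0.0309 yaw_z 141.32 ydown [ 2.e-04 -0.e+00 -1.e+00] q6 -2.101
delta to seat in tool (cm) [ 0.02  0.   -0.04]
```

Emit:
play_rows:
  motion:
    - {"xyz": [0.02,0.1,-0.04],"roll": 0}
    - {"xyz": [0.02,0.1,-0.04],"roll": 0}
    - {"xyz": [0.02,0.1,-0.04],"roll": 0}

```text
time: 10.72
eef_pos: [0.5093, 0.277, 0.0971]
tool_rot: [[0.625, -0.0, -0.781], [0.781, -0.0, 0.625], [-0.0, -1.0, 0.0]]
contact_force: [-0.2, -0.4, -1.1]
grip_width: 0.0313
```

Emit:
play_rows:
  motion:
    - {"xyz": [0,0.1,0],"roll": 0}
    - {"xyz": [0,0.1,0],"roll": 0}
    - {"xyz": [0,0.1,0],"roll": 0}

```text
time: 10.97
eef_pos: [0.5091, 0.277, 0.0959]
tool_rot: [[0.625, -0.001, -0.781], [0.781, -0.0, 0.625], [-0.001, -1.0, 0.0]]
contact_force: [0.9, -0.5, -1.7]
grip_width: 0.031
```

```bash
python3 st.py
```

```text
10.9667 [0.5091 0.277  0.0959] F [ 0.93 -0.48 -1.65] M [-0.14 -0.05 -0.02] 0.031 yaw_z 141.32 ydown [-7.e-04 -3.e-04 -1.e+00] q6 -2.101
delta to seat in tool (cm) [ 0.03 -0.   -0.01]
```

Emit:
play_rows:
  motion:
    - {"xyz": [0,0.1,0],"roll": 0}
    - {"xyz": [0,0.1,0],"roll": 0}
    - {"xyz": [0,0.1,0],"roll": 0}

```text
time: 11.22
eef_pos: [0.5092, 0.277, 0.095]
tool_rot: [[0.625, -0.001, -0.781], [0.781, -0.0, 0.625], [-0.001, -1.0, 0.0]]
contact_force: [0.3, -1.4, -2.7]
grip_width: 0.0315
```

Emit:
play_rows:
  motion:
    - {"xyz": [0,0.1,0],"roll": 0}
    - {"xyz": [0,0.1,0],"roll": 0}
    - {"xyz": [0,0.1,0],"roll": 0}

```text
time: 11.47
eef_pos: [0.5091, 0.277, 0.094]
tool_rot: [[0.625, -0.001, -0.781], [0.781, -0.0, 0.625], [-0.001, -1.0, 0.0]]
contact_force: [-0.4, -0.4, -5.0]
grip_width: 0.0315
```

```bash
python3 st.py
```

```text
11.4667 [0.5091 0.277  0.094 ] F [-0.36 -0.37 -5.01] M [-0.07  0.07 -0.06] 0.0315 yaw_z 141.32 ydown [-6.e-04 -3.e-04 -1.e+00] q6 -2.101
delta to seat in tool (cm) [ 0.03 -0.   -0.01]
```

The plate has passed the land height (.0965) without resistance, and the catches are now pulling it down, so the grooves are over the balls. Continuing.

Emit:
play_rows:
  motion:
    - {"xyz": [0,0.1,0],"roll": 0}
    - {"xyz": [0,0.1,0],"roll": 0}
    - {"xyz": [0,0.1,0],"roll": 0}

```text
time: 11.72
eef_pos: [0.5092, 0.277, 0.093]
tool_rot: [[0.625, -0.001, -0.781], [0.781, -0.0, 0.625], [-0.001, -1.0, 0.0]]
contact_force: [0.1, -0.6, -7.6]
grip_width: 0.0311
```

Emit:
play_rows:
  motion:
    - {"xyz": [0,0.1,0],"roll": 0}
    - {"xyz": [0,0.1,0],"roll": 0}
    - {"xyz": [0,0.1,0],"roll": 0}

```text
time: 11.97
eef_pos: [0.5092, 0.277, 0.092]
tool_rot: [[0.625, -0.001, -0.781], [0.781, -0.0, 0.625], [-0.001, -1.0, 0.0]]
contact_force: [1.1, -0.4, -8.9]
grip_width: 0.0313
```

```bash
python3 st.py
```

```text
11.9667 [0.5092 0.277  0.092 ] F [ 1.14 -0.42 -8.89] M [-0.11 -0.1  -0.07] 0.0313 yaw_z 141.32 ydown [-5.e-04 -3.e-04 -1.e+00] q6 -2.101
delta to seat in tool (cm) [ 0.02 -0.   -0.01]
```

Emit:
play_rows:
  motion:
    - {"xyz": [0,0.05,0],"roll": 0}
    - {"xyz": [0,0.05,0],"roll": 0}
    - {"xyz": [0,0.05,0],"roll": 0}

```text
time: 12.22
eef_pos: [0.5093, 0.277, 0.0917]
tool_rot: [[0.625, -0.0, -0.781], [0.781, -0.0, 0.625], [-0.0, -1.0, 0.0]]
contact_force: [0.5, 0.1, -7.7]
grip_width: 0.0314
```

Emit:
play_rows:
  motion:
    - {"xyz": [0,0.05,0],"roll": 0}
    - {"xyz": [0,0.05,0],"roll": 0}
    - {"xyz": [0,0.05,0],"roll": 0}

```text
time: 12.47
eef_pos: [0.5093, 0.277, 0.0913]
tool_rot: [[0.625, -0.0, -0.781], [0.781, -0.0, 0.625], [-0.0, -1.0, -0.0]]
contact_force: [-1.0, -0.1, -6.3]
grip_width: 0.0311
```

```bash
python3 st.py
```

```text
12.4667 [0.5093 0.277  0.0913] F [-0.99 -0.1  -6.3 ] M [-0.03  0.05 -0.04] 0.0311 yaw_z 141.32 ydown [-0.e+00 -1.e-04 -1.e+00] q6 -2.101
delta to seat in tool (cm) [ 0.01 -0.    0.  ]
```

Emit:
play_rows:
  motion:
    - {"xyz": [0,0.05,0],"roll": 0}
    - {"xyz": [0,0.05,0],"roll": 0}
    - {"xyz": [0,0.05,0],"roll": 0}

```text
time: 12.72
eef_pos: [0.5094, 0.277, 0.091]
tool_rot: [[0.625, 0.0, -0.781], [0.781, -0.0, 0.625], [-0.0, -1.0, -0.0]]
contact_force: [-1.8, -2.3, -1.6]
grip_width: 0.0311
```

```bash
python3 st.py
```

```text
12.7167 [0.5094 0.277  0.091 ] F [-1.85 -2.29 -1.58] M [-0.37  0.32  0.09] 0.0311 yaw_z 141.32 ydown [ 2.e-04 -2.e-04 -1.e+00] q6 -2.101
delta to seat in tool (cm) [ 0.01 -0.    0.01]
```

Emit:
play_rows:
  motion:
    - {"xyz": [0,0,0],"roll": 0}
    - {"xyz": [0,0,0],"roll": 0}
    - {"xyz": [0,0,0],"roll": 0}
    - {"xyz": [0,0,0],"roll": 0}
    - {"xyz": [0,0,0],"roll": 0}
    - {"xyz": [0,0,0],"roll": 0}
    - {"xyz": [0,0,0],"roll": 0}
    - {"xyz": [0,0,0],"roll": 0}
  grip: -1

```text
time: 13.38
eef_pos: [0.5093, 0.2771, 0.0908]
tool_rot: [[0.625, -0.0, -0.781], [0.781, -0.0, 0.625], [-0.0, -1.0, -0.0]]
contact_force: [-0.3, 0.1, 0.2]
grip_width: 0.0852
```

Emit:
play_rows:
  motion:
    - {"xyz": [0,-0.5,0],"roll": 0}
    - {"xyz": [0,-2,0],"roll": 0}
    - {"xyz": [0,-4,0],"roll": 0}
    - {"xyz": [0,-6.5,0],"roll": 0}
    - {"xyz": [0,-9,0],"roll": 0}
    - {"xyz": [0,-11,0],"roll": 0}
    - {"xyz": [0,-12,0],"roll": 0}
    - {"xyz": [0,-12,0],"roll": 0}
    - {"xyz": [0,-12,0],"roll": 0}
    - {"xyz": [0,-12,0],"roll": 0}

```text
time: 14.22
eef_pos: [0.5089, 0.2769, 0.2093]
tool_rot: [[0.625, -0.002, -0.781], [0.781, -0.001, 0.625], [-0.002, -1.0, 0.001]]
contact_force: [0.2, -0.7, -1.0]
grip_width: 0.0853
```

```bash
python3 st.py 9 wrist scene; python3 - <<'E'
import cv2,numpy as np
b=cv2.imread("pics/scene9.png");a=cv2.imread("pics/wrist9.png")
cv2.imwrite("pics/c9.png",np.hstack([cv2.resize(x,(400,400),interpolation=cv2.INTER_CUBIC) for x in(a[90:290,180:380],b[150:250,280:380])]))
E
```

```text
14.2167 [0.5089 0.2769 0.2093] F [ 0.2  -0.69 -1.03] M [ 0.02 -0.04 -0.05] 0.0853 yaw_z 141.32 ydown [-1.8e-03 -8.0e-04 -1.0e+00] q6 -2.101
delta to seat in tool (cm) [ 0.05 -0.   -0.03]
```

View pics/c9.png

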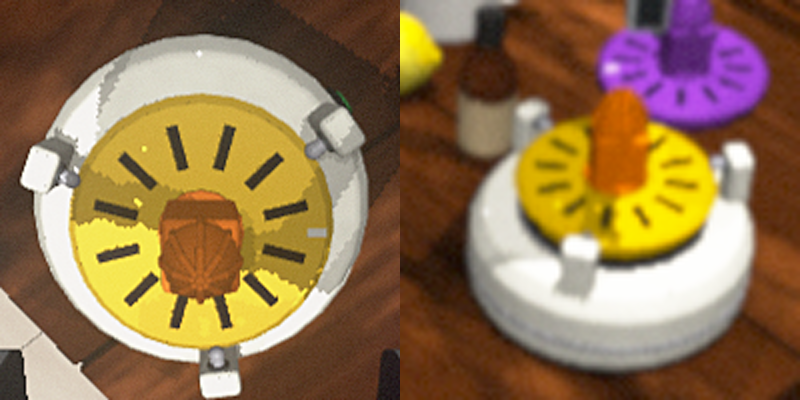

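Plate seated, released and apparently level; posts and catch balls sit around the rim. Next, a gentle press on the cone tip with shut fingers.

Emit:
play_rows:
  motion:
    - {"xyz": [0.05,0,-0.03],"roll": 0}
    - {"xyz": [0.05,0,-0.03],"roll": 0}
    - {"xyz": [0.05,0,-0.03],"roll": 0}
    - {"xyz": [0.05,0,-0.03],"roll": 0}
    - {"xyz": [0.05,0,-0.03],"roll": 0}
    - {"xyz": [0.05,0,-0.03],"roll": 0}
    - {"xyz": [0.05,1.5,-0.03],"roll": 0}
    - {"xyz": [0.05,3,-0.03],"roll": 0}
    - {"xyz": [0.05,4.5,-0.03],"roll": 0}
    - {"xyz": [0.05,5.3,-0.03],"roll": 0}
    - {"xyz": [0.05,5.5,-0.03],"roll": 0}
    - {"xyz": [0.05,5.5,-0.03],"roll": 0}
  grip: 1

```text
time: 15.32
eef_pos: [0.5098, 0.2772, 0.1557]
tool_rot: [[0.625, -0.001, -0.781], [0.781, -0.0, 0.625], [-0.001, -1.0, 0.0]]
contact_force: [-0.1, 0.2, 0.3]
grip_width: 0.0003
```

Emit:
play_rows:
  motion:
    - {"xyz": [0,0,0],"roll": 0}
    - {"xyz": [0,0,0],"roll": 0}
    - {"xyz": [0,0.1,0],"roll": 0}
    - {"xyz": [0,0.1,0],"roll": 0}

```text
time: 15.65
eef_pos: [0.51, 0.2773, 0.1551]
tool_rot: [[0.625, 0.001, -0.781], [0.781, 0.0, 0.625], [0.0, -1.0, -0.0]]
contact_force: [-0.6, -0.4, -0.5]
grip_width: -0.0
```

```bash
python3 st.py 10 wrist; python3 st.py
```

```text
15.65 [0.51   0.2773 0.1551] F [-0.56 -0.36 -0.52] M [-0.   -0.04 -0.03] -0.0 yaw_z 141.32 ydown [ 5.e-04  1.e-04 -1.e+00] q6 -2.101
delta to seat in tool (cm) [-0.05 -0.    0.04]
15.7 [0.5099 0.2773 0.155 ] F [ 0.58 -0.73  0.06] M [0.01 0.   0.03] -0.0 yaw_z 141.32 ydown [ 3.e-04  1.e-04 -1.e+00] q6 -2.101
delta to seat in tool (cm) [-0.05 -0.    0.03]
```

View pics/wrist10.png

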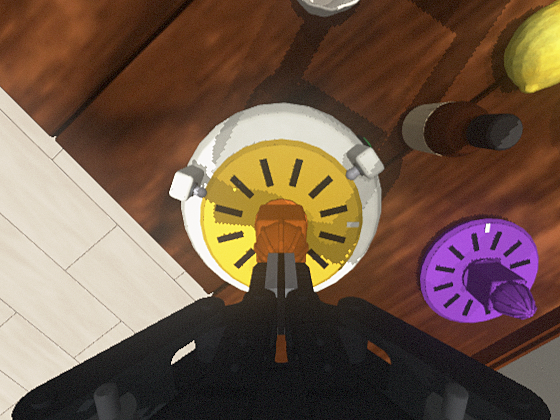

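Shut fingertips are right above the cone tip (~(281,255)). Lowering in small steps.

Emit:
play_rows:
  motion:
    - {"xyz": [-0.03,0.15,0.03],"roll": 0}
    - {"xyz": [-0.03,0.3,0.03],"roll": 0}
    - {"xyz": [-0.03,0.4,0.03],"roll": 0}
    - {"xyz": [-0.03,0.4,0.03],"roll": 0}
    - {"xyz": [-0.03,0.4,0.03],"roll": 0}

```text
time: 16.12
eef_pos: [0.5094, 0.2772, 0.1507]
tool_rot: [[0.625, -0.0, -0.781], [0.781, -0.0, 0.625], [-0.0, -1.0, 0.0]]
contact_force: [0.3, 0.5, -0.3]
grip_width: 0.0001
```

Emit:
play_rows:
  motion:
    - {"xyz": [0,0.1,0],"roll": 0}
    - {"xyz": [0,0.1,0],"roll": 0}
    - {"xyz": [0,0.1,0],"roll": 0}

```text
time: 16.37
eef_pos: [0.5094, 0.2772, 0.1497]
tool_rot: [[0.625, -0.0, -0.781], [0.781, -0.0, 0.625], [-0.0, -1.0, -0.0]]
contact_force: [0.1, -0.6, 0.0]
grip_width: -0.0004
```

```bash
python3 st.py
```

```text
16.3667 [0.5094 0.2772 0.1497] F [ 0.09 -0.57  0.01] M [0.05 0.   0.  ] -0.0004 yaw_z 141.32 ydown [-1.e-04 -1.e-04 -1.e+00] q6 -2.101
delta to seat in tool (cm) [-0.01 -0.   -0.  ]
```

Emit:
play_rows:
  motion:
    - {"xyz": [0,0.05,0],"roll": 0}
    - {"xyz": [0,0.05,0],"roll": 0}
    - {"xyz": [0,0.05,0],"roll": 0}

```text
time: 16.62
eef_pos: [0.5095, 0.2772, 0.1493]
tool_rot: [[0.625, 0.0, -0.781], [0.781, -0.0, 0.625], [-0.0, -1.0, -0.0]]
contact_force: [0.8, -0.1, 0.2]
grip_width: 0.0
```

```bash
python3 st.py
```

```text
16.6167 [0.5095 0.2772 0.1493] F [ 0.76 -0.15  0.16] M [0.05 0.02 0.01] 0.0 yaw_z 141.32 ydown [ 0.e+00 -1.e-04 -1.e+00] q6 -2.101
delta to seat in tool (cm) [-0.01 -0.    0.  ]
```

Emit:
play_rows:
  motion:
    - {"xyz": [0,0.03,0],"roll": 0}
    - {"xyz": [0,0.03,0],"roll": 0}
    - {"xyz": [0,0.03,0],"roll": 0}

```text
time: 16.87
eef_pos: [0.5095, 0.2772, 0.1491]
tool_rot: [[0.625, 0.0, -0.781], [0.781, -0.0, 0.625], [0.0, -1.0, -0.0]]
contact_force: [-0.8, -0.1, 2.9]
grip_width: -0.0001
```

```bash
python3 st.py
```

```text
16.8667 [0.5095 0.2772 0.1491] F [-0.82 -0.14  2.9 ] M [ 0.02 -0.01 -0.04] -0.0001 yaw_z 141.32 ydown [ 2.e-04 -0.e+00 -1.e+00] q6 -2.101
delta to seat in tool (cm) [-0.02  0.    0.  ]
```

Emit:
play_rows:
  motion:
    - {"xyz": [0,0.03,0],"roll": 0}
    - {"xyz": [0,0.03,0],"roll": 0}
    - {"xyz": [0,0.03,0],"roll": 0}

```text
time: 17.12
eef_pos: [0.5096, 0.2773, 0.149]
tool_rot: [[0.625, 0.0, -0.781], [0.781, 0.0, 0.625], [0.0, -1.0, -0.0]]
contact_force: [-0.4, 0.0, 6.2]
grip_width: 0.0002
```

Emit:
play_rows:
  motion:
    - {"xyz": [0,0.03,0],"roll": 0}
    - {"xyz": [0,0.03,0],"roll": 0}
    - {"xyz": [0,0.03,0],"roll": 0}

```text
time: 17.37
eef_pos: [0.5096, 0.2773, 0.1489]
tool_rot: [[0.625, 0.001, -0.781], [0.781, 0.0, 0.625], [0.001, -1.0, -0.0]]
contact_force: [-1.1, -0.1, 6.8]
grip_width: -0.0001
```

```bash
python3 st.py
```

```text
17.3667 [0.5096 0.2773 0.1489] F [-1.09 -0.13  6.78] M [-0.09  0.2   0.01] -0.0001 yaw_z 141.32 ydown [ 7.e-04  2.e-04 -1.e+00] q6 -2.101
delta to seat in tool (cm) [-0.03  0.    0.01]
```

Emit:
play_rows:
  motion:
    - {"xyz": [0,0.05,0],"roll": 0}
    - {"xyz": [0,0.05,0],"roll": 0}
    - {"xyz": [0,0.05,0],"roll": 0}

```text
time: 17.62
eef_pos: [0.5097, 0.2774, 0.1487]
tool_rot: [[0.625, 0.001, -0.781], [0.781, 0.0, 0.625], [0.001, -1.0, -0.001]]
contact_force: [-1.1, -0.8, 10.7]
grip_width: 0.0002
```

Emit:
play_rows:
  motion:
    - {"xyz": [0,0.04,0],"roll": 0}
    - {"xyz": [0,0.04,0],"roll": 0}
    - {"xyz": [0,0.04,0],"roll": 0}

```text
time: 17.87
eef_pos: [0.5098, 0.2774, 0.1486]
tool_rot: [[0.625, 0.001, -0.781], [0.781, 0.001, 0.625], [0.001, -1.0, -0.001]]
contact_force: [-3.3, -0.6, 12.1]
grip_width: -0.0003
```

```bash
python3 st.py
```

```text
17.8667 [0.5098 0.2774 0.1486] F [-3.27 -0.57 12.14] M [-0.13  0.35 -0.01] -0.0003 yaw_z 141.32 ydown [ 1.5e-03  5.0e-04 -1.0e+00] q6 -2.101
delta to seat in tool (cm) [-0.05 -0.    0.01]
```

Emit:
play_rows:
  motion:
    - {"xyz": [0,0.06,0],"roll": 0}
    - {"xyz": [0,0.06,0],"roll": 0}
    - {"xyz": [0,0.06,0],"roll": 0}

```text
time: 18.12
eef_pos: [0.5099, 0.2774, 0.1484]
tool_rot: [[0.625, 0.002, -0.781], [0.781, 0.001, 0.625], [0.002, -1.0, -0.001]]
contact_force: [-2.3, -0.6, 16.8]
grip_width: -0.0
```

Emit:
play_rows:
  motion:
    - {"xyz": [0,-0.2,0],"roll": 0}
    - {"xyz": [0,-1,0],"roll": 0}
    - {"xyz": [0,-3,0],"roll": 0}
    - {"xyz": [0,-5,0],"roll": 0}
    - {"xyz": [0,-6.5,0],"roll": 0}
    - {"xyz": [0,-7.5,0],"roll": 0}
    - {"xyz": [0,-8,0],"roll": 0}
    - {"xyz": [0,-8,0],"roll": 0}
    - {"xyz": [0,-8,0],"roll": 0}
    - {"xyz": [0,-8,0],"roll": 0}
    - {"xyz": [0,-8,0],"roll": 0}

```text
time: 19.03
eef_pos: [0.5092, 0.2771, 0.2259]
tool_rot: [[0.625, -0.001, -0.781], [0.781, -0.001, 0.625], [-0.001, -1.0, 0.001]]
contact_force: [0.8, 1.0, -0.7]
grip_width: 0.0001
```

```bash
python3 st.py 11 wrist scene; python3 - <<'E'
import cv2,numpy as np
b=cv2.imread("pics/scene11.png");a=cv2.imread("pics/wrist11.png")
cv2.imwrite("pics/c11.png",np.hstack([cv2.resize(x,(400,400),interpolation=cv2.INTER_CUBIC) for x in(a[90:290,180:380],b[150:250,280:380])]))
E
```

```text
19.0333 [0.5092 0.2771 0.2259] F [ 0.82  1.02 -0.73] M [-0.03  0.03  0.  ] 0.0001 yaw_z 141.32 ydown [-1.5e-03 -6.0e-04 -1.0e+00] q6 -2.101
delta to seat in tool (cm) [ 0.01 -0.   -0.02]
```

View pics/c11.png

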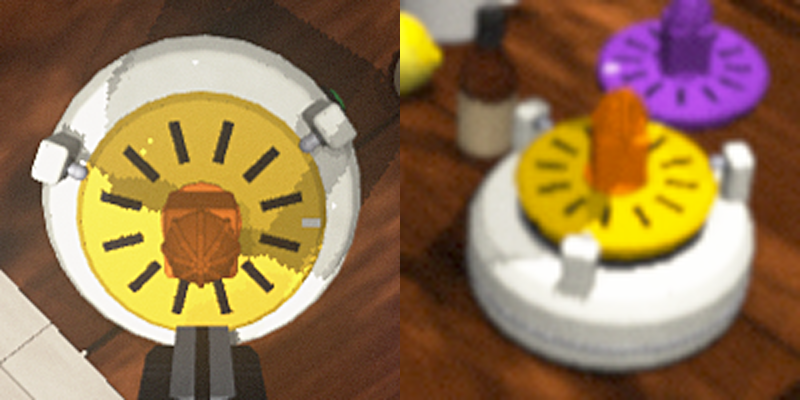

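View pics/scene11.png

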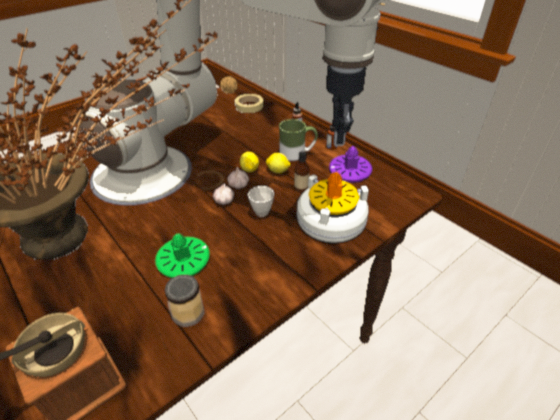

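Plate home and level; jar at (185,300), cup at (261,202) and bottle at (302,172) are unmoved. The cone tip met the fingers at z≈.149, against .1497 expected at home (~.155 if on the lands). Handing in.

```bash
python3 -c "
from workcell import manip
print(manip.sign_off())"
```

```text
the job is handed in; nothing more can be done
None
```

The yellow reamer plate is home on the press and released, and I handed the job in at about 19 s. The sign-off gave no verdict.

**What I did**
- I found the steel balls from the pictures at about 21° (repeating every 120°). I gripped the plate by its hub and turned it about 50° while carrying it over the press.
- I lowered it in 1 mm steps or less. The grooves went straight over the balls, so I did not have to turn it on the lands. The catches pulled it down with a few newtons, and then the balls took the load.
- After letting go, I pressed the cone tip with shut fingers, peaking at 16.8 N, a little over the suggested 15 N. I then backed off to about 8 cm above the cone.

**Last checks**
- **Height:** the cone tip met the fingers at z ≈ 149.1 mm, against 149.7 mm expected at home. On the lands it would have been about 155 mm.
- **Position:** the wrist camera put the press axis within about 0.5 mm of where the plate was released. The three cameras disagreed on that axis by 1–2 mm.
- **Level:** the plate looks level, but I judged that by eye and did not measure the tilt.
- **Bystanders:** the jar, cup and amber bottle show at the same pixels as at the start, and the robot is touching nothing.
- **Forces:** the total force between plate and press was not measured. From the stated 1 to 1.4 N per newton of push, it peaked at about 41 N or less, against the 55 N limit.

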